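# Drop the kickstand and hold the inspection frame plumb

### The job

The board inspection frame is leaning back on its rest with its kickstand folded out to the side. Flip the kickstand down past its centre so that it snaps fully down, then grip the frame by its top handle, bring the frame upright and finish the program while still holding it there for the camera check; it tips back by itself if let go. Leave the loose things around it where they are.

Things in the scene. Friction and masses are not known exactly. Their poses are not given: they have to be found in the camera images.
- pivot (a point): Fixed: middle of the axis on which the frame tips, 22 mm above the bench, on a screwed-down plate 105 x 210 x 10 mm with two ears and two rubber-tipped rest posts behind the frame. Axes: y along the tipping axis, to the kickstand side; x level, backwards (the way the frame leans); z up. Yaw varies by up to 0.4. A machine with overhanging head stands close by on the right, from about x = 0.6 m on.
- frame (a joint): Tipping angle of the frame (grey panel 150 mm wide in an aluminium border 146 mm high, two circuit boards on its front) about the pivot axis: 0 upright, 0.25 leaning back on the rest posts (where it starts), -0.20 the forward stop. A spring and its weight push it back to the rest; holding it upright takes about 2 to 3 N at the handle.
- handle: Top handle of the frame: dark round bar 14 mm thick, 116 mm long, on two thin posts 102 mm apart. Origin at the middle of the bar, 190 mm from the pivot along the frame; y along the bar, z up along the frame, x backwards, normal to the frame. The bar stands 44 mm clear above the frame's top edge and can be gripped from above with the fingers in front of and behind it; it may turn in the grip.
- kickstand (a joint): Angle of the kickstand: 0 folded (leg sticking out sideways, rising by 0.35 rad), 0.35 pointing straight out sideways, 1.92 fully down along the frame. Sprung over centre: below 0.70 it springs back to 0, beyond 0.70 it snaps down to 1.92 by itself. Pushing it down at leg_push takes about 3 N at first, less towards the centre.
- leg_hub (a point): Centre of the kickstand's round hub on the frame's +y side, 97 mm from the frame's middle, 110 mm from the pivot along the frame. The leg turns about the frame's x direction through this point.
- leg_push (a point): Point in the middle of the thickness of the kickstand's leg, 85 mm from the hub sideways (turning radius) and 47 mm behind it, a good place to push down from above. The leg is an 11 mm round aluminium bar with a 16 mm rubber foot 24 mm of turning radius farther out. Nothing else is within 60 mm of this point while the leg is folded. The axes turn with the leg.
- marker: Loose white and blue marker pen lying in front of the stand, 130 mm long, 13 mm thick, origin under the middle. Bystander.
- reel: Loose reel of wire with green flanges standing to the right of the stand, 72 mm across, 66 mm high, origin under the middle. Bystander.
- brass_weight: Loose turned brass weight with a neck standing behind the stand, 40 mm across, 58 mm high, origin under the middle. Bystander.

How it is judged:
On the way, in this order (a step that is already met when the one before it is completed fails the run):
1. the kickstand is flipped fully down (value of joint kickstand above 1.75 rad), for 0.2 s.
2. the frame is upright, gripped by its handle (value of joint frame between -0.06 and 0.06 rad and contact force between the fingers and handle above 4 N), for 0.3 s.
At the end, for the whole second after the job is handed in: The kickstand is down (beyond 1.75 rad), the frame is upright within 0.06 rad and still, and the fingers grip its handle (more than 4 N) (all of step 2 and value of joint kickstand above 1.75 rad and velocity of joint frame between -0.05 and 0.05 rad/s); the arm keeps its last pose, push and grip.
It fails at once if a bystander (marker, reel or brass weight) is moved by more than 30 mm (distance of any of marker, reel, brass_weight from where it was at the start of the episode above 0.03 m).
It also fails if it takes over 48 s, if anything falls off the work surface, if the arm or the gripper's body presses on something with over 40 N, if the wrist force passes 120 N, or if a joint passes its speed limit or range.

### The arm

A 6-joint arm with a two-finger parallel gripper is mounted at the origin on a cart in front of the work surface, level with it; the furniture and walls round the work are solid. World frame = base frame: x ahead of the robot, y to its left, z up, the work surface at z = 0. Lengths are in m, angles in rad, forces in N, time in s.
With the tool pointing down it reaches from about 0.3 to 0.875 m from the base axis. Payload 6.4 kg.
Tool frame: the origin (TCP) lies at the very end of the fingers, on their centre line; the grasp point (between the pads) lies 19 mm behind it (ctrl.tcp_to_grasp is the distance from the TCP to the grasp point, in m); z points along the fingers, y is the direction in which the jaws open and shut (so a half turn about z gives the same grasp; the last joint's range is limited). The gripper opens to 85 mm and grips with 20 to 120 N. Pads are 22 mm wide; open, the fingers measure 114 mm over their backs; the gripper's body (76 mm by 85 mm) begins 54 mm behind the grasp point. The pads swing forward as they close: fully open they stand 13 mm farther back than shut.
Start: joints at [-1.35, 0.181, 1.607, -0, 1.354, -0.206], TCP at [0.238, -0.523, 0.231] pointing down, gripper open.
Joint ranges: [-2.99, 2.99], [-0.89, 2.07], [0.3, 2.58], [-1.14, 4.28], [0, 2.63], [-3.12, 3.12]. Speed limits (rad/s): [2.57, 2.57, 3.01, 3.14, 3.14, 3.14].

### API

Orientations are given as a unit quaternion [w, x, y, z].
In Python, from bench import ctrl gives the robot as it stands. The module is installed in compiled form; this text tells all that it offers.
- The arm moves only by the tool drive_tool, never from a script. Its argument "deltas" is a list of rows, each an object with "slide": the shift along the tool's x, y, z as a fraction of full scale, a list of three; "delta_rot": the turn, a rotation vector about the tool's x, y, z as a fraction of full scale, a list of three; "hand": the opening, from 0 (shut) to 1 (fully open). In form: [{"slide": [tx, ty, tz], "delta_rot": [wx, wy, wz], "hand": hand}, ...]. A call has exactly 5 rows; each row shifts and turns the commanded pose from where the row before left it, along the tool's axes as they then stand; what a row does not reach is not made up. Full scale, the value 1, is 50 mm for a shift and 180 degrees for a turn. A row lasts 1/8 s, in which the tool goes at most 62.5 mm and 10.7 degrees, less where a joint would pass 70% of its speed; a pose out of reach is approached as far as the arm can. A call with a number of a shift or a turn outside -1 to 1 is refused whole. A call with a gripper value outside its range is refused whole. The fingers move at their own pace and stop on an object; the grip force is fixed at half the most. Time passes only in rows, so rows that do not move let the fingers close, or fill a call up. It gives the time, the measured TCP pose, the force and the opening at its end, in the units of the state.
- ctrl.get_obs(): the state, without advancing time (a new reading comes with each control period).
- ctrl.camera(name): name is "scene" or "side" or "wrist"; returns a dict with "frame" (420x560x3 uint8, red, green, blue), "mtx" (3x3 intrinsics, pixels), "dist" ([k1, k2, p1, p2, k3] as OpenCV has them; the pictures are not rectified), "R" (3x3) and "t" (3): a world point X has camera coordinates R X + t. Camera axes: x right, y down, z forward; pixel columns grow to the right and rows downward; lengths in m; the calibration is good to about 2 mm. A picture is of the moment at which its call begins. There is no depth.
- ctrl.hand_in(): hands the job in, once; it reports no verdict.
The state is a dict: "time_s": time; "q": joint angles; "dq": joint speeds; "joint_efforts": joint torques, N m; "eef_pos": TCP position; "eef_rot": TCP orientation; "wrist_force": force on the tool from outside, world axes, zero at the start; "torque": the same for the moment, N m; "opening": opening from 0.0 (shut) to 1.0 (fully open).
Only numpy, scipy, OpenCV 4.12 (cv2) and the standard library are available. Lean on these libraries where they do the work, as an engineer would, in place of code of your own. Each camera call takes 0.05 s, during which the arm holds its last target.

## Working session

There is one attempt and no reset: what is moved stays moved. The work goes in short steps, Python scripts to look and compute and a tool call to move; the robot and the scene stay as the last step left them, time stands still between calls to the robot, and variables do not carry over. Pictures are saved under pics/ and viewed, and the job is handed in when it is done.

Besides the shell and the picture viewer there is one more tool, called after "Call:" as name(argument=value, ...), one argument or row to a line, values as JSON. drive_tool: Moves the arm, as the interface text tells. Its arguments: {"type":"object","properties":{"deltas":{"type":"array","items":{"type":"object","properties":{"slide":{"type":"array","items":{"type":"number"}},"delta_rot":{"type":"array","items":{"type":"number"}},"hand":{"type":"number"}}}}},"required":["deltas"]}

```bash
mkdir -p pics; python3 - <<'E'
from bench import ctrl
import cv2,pickle
o=ctrl.get_obs();print({k:o[k] for k in('time_s','eef_pos','eef_rot','opening','wrist_force')},ctrl.tcp_to_grasp)
d={}
for n in('scene','side','wrist'):
    c=ctrl.camera(n);d[n]=c;cv2.imwrite(f'pics/{n}0.png',c['frame'][:,:,::-1]);print(n,c['mtx'].tolist(),c['dist'],c['R'].round(3).tolist() if hasattr(c['R'],'round') else c['R'],c['t'])
pickle.dump(d,open('d0.pkl','wb'))
E
```

```text
{'time_s': 0.0, 'eef_pos': array([ 0.23790428, -0.52286361,  0.23038431]), 'eef_rot': array([-8.79377391e-04,  9.77318583e-01,  2.11772552e-01, -1.14572740e-05]), 'opening': 1.000549598542965, 'wrist_force': array([-0.22065414, -0.23673874,  0.09594552])} 0.0187
scene [[446.38069732208857, 0.0, 275.9968315714037], [0.0, 446.38069732208857, 213.99276341302388], [0.0, 0.0, 1.0]] [-0.0949448  0.         0.         0.         0.       ] [[-0.579, -0.815, 0.011], [-0.512, 0.354, -0.783], [0.634, -0.459, -0.622]] [0.44776773 0.32760327 0.84047325]
side [[465.0627837457654, 0.0, 274.3508772891251], [0.0, 465.0627837457654, 205.54884808047657], [0.0, 0.0, 1.0]] [-0.14355249  0.          0.          0.          0.        ] [[1.0, 0.008, 0.019], [0.021, -0.484, -0.875], [0.002, 0.875, -0.484]] [-0.52632099  0.20203593  0.84361084]
wrist [[340.35868443142687, 0.0, 274.36233811114994], [0.0, 340.35868443142687, 211.13824807356454], [0.0, 0.0, 1.0]] [0.00186848 0.         0.         0.         0.        ] [[0.415, -0.91, -0.001], [-0.871, -0.398, 0.287], [-0.262, -0.119, -0.958]] [-0.57434363 -0.03863084  0.37917657]
```

View pics/scene0.png

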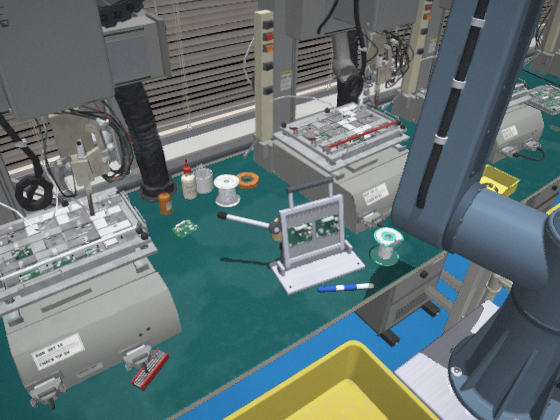

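View pics/side0.png

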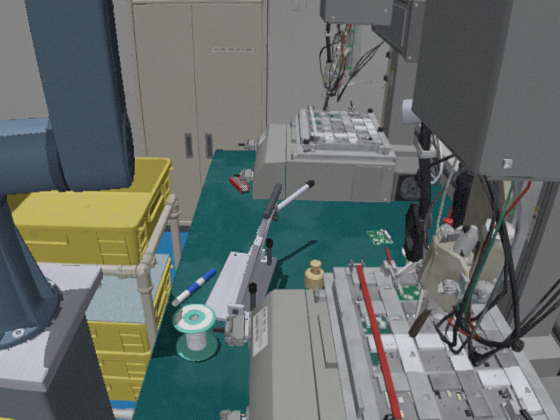

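View pics/wrist0.png

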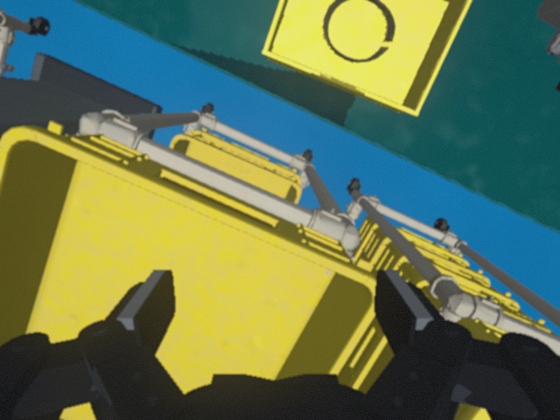

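```bash
python3 - <<'E'
import cv2
a=cv2.imread('pics/scene0.png')[165:305,205:405];cv2.imwrite('pics/sz.png',cv2.resize(a,None,fx=4,fy=4,interpolation=cv2.INTER_CUBIC))
a=cv2.imread('pics/side0.png')[170:330,170:340];cv2.imwrite('pics/dz.png',cv2.resize(a,None,fx=3.7,fy=3.7,interpolation=cv2.INTER_CUBIC))
E
```

```text
(no output)
```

View pics/sz.png

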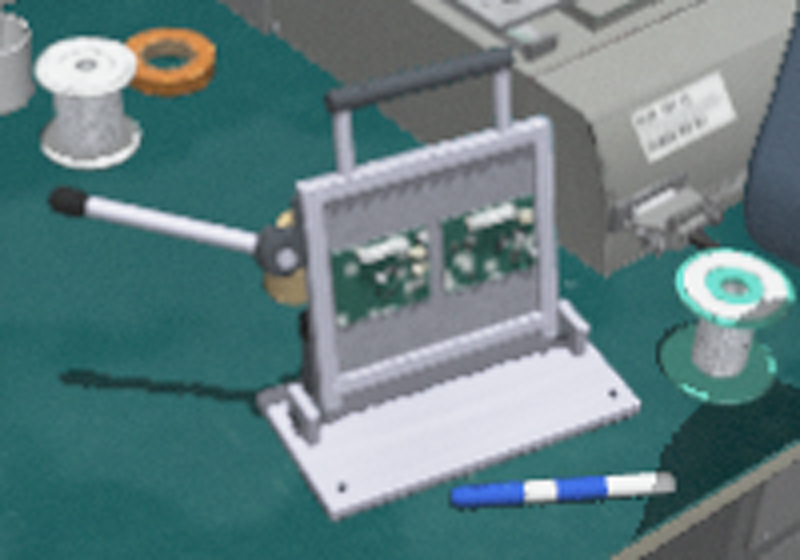

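View pics/dz.png

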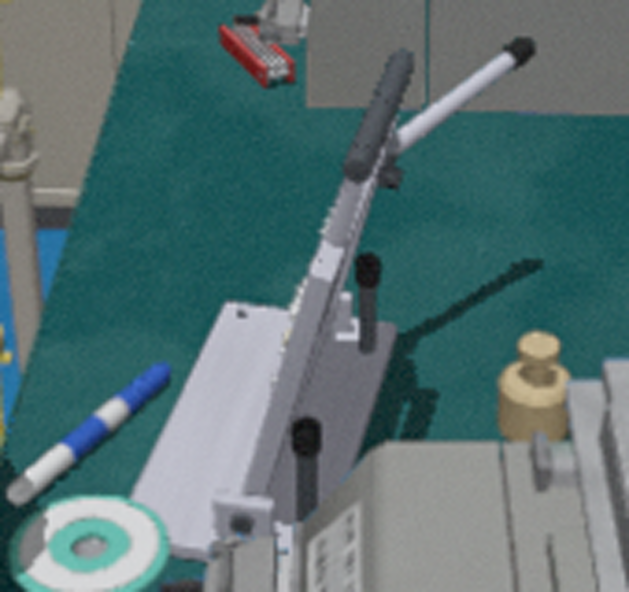

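```bash
cat > h.py <<'E'
import numpy as np,cv2,pickle
def ray(c,p):
    u=cv2.undistortPoints(np.array([[p]],float),c['mtx'],c['dist'])[0,0]
    R=np.array(c['R']);d=R.T@np.array([u[0],u[1],1]);return -R.T@np.array(c['t']),d/np.linalg.norm(d)
def plane(c,p,z):
    o,d=ray(c,p);return o+d*(z-o[2])/d[2]
def tri(c1,p1,c2,p2):
    o,d=ray(c1,p1);q,e=ray(c2,p2)
    s=np.linalg.lstsq(np.c_[d,-e],q-o,rcond=None)[0];a=o+s[0]*d;b=q+s[1]*e
    return (a+b)/2,np.linalg.norm(a-b)
E
python3 - <<'E'
from h import *
d=pickle.load(open('d0.pkl','rb'));S=d['scene'];D=d['side']
s=lambda x,y:(205+(x-1.5)/4,165+(y-1.5)/4)
e=lambda x,y:(170+(x-1.35)/3.7,170+(y-1.35)/3.7)
P={}
for n,a,b in[('bar+y',(336,101),(401,62)),('bar-y',(506,60),(358,165)),('foot',(68,201),(520,50)),('capstart',(90,206),(510,58)),('ltop',(303,185),(330,258))]:
    P[n],r=tri(S,s(*a),D,e(*b));print(n,P[n].round(4),round(r,4))
v=P['bar+y']-P['bar-y'];print('len',np.linalg.norm(v),'mid',(P['bar+y']+P['bar-y'])/2,'yaw',np.arctan2(-v[0],v[1]))
for n,a in[('FL',(333,515)),('FR',(640,403)),('BL',(258,398))]:
    print(n,plane(S,s(*a),.01).round(4))
for n,a in[('FL',(130,500)),('BLfar',(395,324)),('FLfar',(226,304)),]:
    print('side',n,plane(D,e(*a),.01).round(4))
for n,a,z in[('mk1',(452,497),.006),('mk2',(672,484),.006),('reeltop',(738,285),.066)]:print(n,plane(S,s(*a),z).round(3))
print('brass top',plane(D,e(539,345),.058).round(3))
# wall of machine etc
print('machine right corner front base', plane(S,(357,233),0).round(3))
E
```

```text
bar+y [0.5281 0.1426 0.2055] 0.0002
bar-y [0.5079 0.0376 0.2048] 0.0025
foot [0.5994 0.2753 0.1485] 0.0003
capstart [0.5922 0.2662 0.1467] 0.0027
ltop [0.5209 0.1358 0.1179] 0.0713
len 0.10700114691153378 mid [0.51799748 0.09009928 0.20511702] yaw -0.19034789718079215
FL [0.4237 0.2155 0.01  ]
FR [0.3884 0.01   0.01  ]
BL [0.5244 0.1971 0.01  ]
side FL [0.395  0.0305 0.01  ]
side BLfar [0.5291 0.1905 0.01  ]
side FLfar [0.4285 0.2072 0.01  ]
mk1 [0.398 0.149 0.006]
mk2 [0.332 0.038 0.006]
reeltop [ 0.391 -0.065  0.066]
brass top [0.605 0.106 0.058]
machine right corner front base [ 0.495 -0.067  0.   ]
```

Call:
drive_tool(
  deltas=[
    {"slide": [0, 0, -0.5], "delta_rot": [0, 0, -0.0557], "hand": 0},
    {"slide": [0, 0, -0.5], "delta_rot": [0, 0, -0.0557], "hand": 0},
    {"slide": [0, 0, -0.5], "delta_rot": [0, 0, -0.0557], "hand": 0},
    {"slide": [0, 0, -0.5], "delta_rot": [0, 0, -0.0557], "hand": 0},
    {"slide": [0, 0, -0.5], "delta_rot": [0, 0, -0.0557], "hand": 0},
  ],
)

```text
time_s: 0.78
eef_pos: [0.238, -0.5232, 0.3567]
eef_rot: [-0.0, 0.794, 0.608, 0.0]
wrist_force: [-0.6, -0.5, -0.2]
opening: 0.002
```

Call:
drive_tool(
  deltas=[
    {"slide": [0, 0, 0], "delta_rot": [0, 0, -0.0272], "hand": 0},
    {"slide": [0.9, 0.07, 0], "delta_rot": [0, 0, 0], "hand": 0},
    {"slide": [0.9, 0.07, 0], "delta_rot": [0, 0, 0], "hand": 0},
    {"slide": [0.9, 0.07, 0], "delta_rot": [0, 0, 0], "hand": 0},
    {"slide": [0.9, 0.07, 0], "delta_rot": [0, 0, 0], "hand": 0},
  ],
)

```text
time_s: 1.4
eef_pos: [0.2848, -0.3475, 0.356]
eef_rot: [-0.0, 0.769, 0.639, 0.0]
wrist_force: [0.6, 0.4, 0.2]
opening: -0.0
```

Call:
drive_tool(
  deltas=[
    {"slide": [0.9, 0.07, 0], "delta_rot": [0, 0, 0], "hand": 0},
    {"slide": [0.9, 0.07, 0], "delta_rot": [0, 0, 0], "hand": 0},
    {"slide": [0.9, 0.07, 0], "delta_rot": [0, 0, 0], "hand": 0},
    {"slide": [0.9, 0.07, 0], "delta_rot": [0, 0, 0], "hand": 0},
    {"slide": [0.9, 0.07, 0], "delta_rot": [0, 0, 0], "hand": 0},
  ],
)

```text
time_s: 2.02
eef_pos: [0.343, -0.1295, 0.3562]
eef_rot: [0.0, 0.769, 0.639, 0.0]
wrist_force: [1.0, -0.6, -0.1]
opening: 0.002
```

Call:
drive_tool(
  deltas=[
    {"slide": [0.9, 0.2, 0], "delta_rot": [0, 0, 0], "hand": 0},
    {"slide": [0.9, 0.2, 0], "delta_rot": [0, 0, 0], "hand": 0},
    {"slide": [0.9, 0.3, 0], "delta_rot": [0, 0, 0], "hand": 0},
    {"slide": [0.9, 0.3, 0], "delta_rot": [0, 0, 0], "hand": 0},
    {"slide": [0.9, 0.3, 0], "delta_rot": [0, 0, 0], "hand": 0},
  ],
)

```text
time_s: 2.65
eef_pos: [0.4484, 0.08, 0.3562]
eef_rot: [0.0, 0.769, 0.639, -0.0]
wrist_force: [1.4, -0.0, 0.3]
opening: -0.003
```

Call:
drive_tool(
  deltas=[
    {"slide": [0.8, 0.4, 0], "delta_rot": [0, 0, 0], "hand": 0},
    {"slide": [0.8, 0.4, 0], "delta_rot": [0, 0, 0], "hand": 0},
    {"slide": [0.8, 0.4, 0.4], "delta_rot": [0, 0, 0], "hand": 0},
    {"slide": [0.8, 0.4, 0.7], "delta_rot": [0, 0, 0], "hand": 0},
    {"slide": [0.79, 0.38, 0.8], "delta_rot": [0, 0, 0], "hand": 0},
  ],
)

```text
time_s: 3.28
eef_pos: [0.5827, 0.2578, 0.2605]
eef_rot: [0.0, 0.769, 0.639, 0.001]
wrist_force: [1.0, -0.3, -0.1]
opening: -0.004
```

```bash
python3 - <<'E'
from bench import ctrl
import cv2
o=ctrl.get_obs();print(o['eef_pos'],o['time_s'],o['q'])
for n in('scene','side','wrist'):
    c=ctrl.camera(n);cv2.imwrite(f'pics/{n}1.png',c['frame'][:,:,::-1])
E
```

```text
[0.58274341 0.25777108 0.26053326] 3.275 [ 2.30581843e-01  2.94777817e-01  1.40960846e+00 -1.06690195e-04
  1.43596648e+00  4.14089745e-01]
```

View pics/scene1.png

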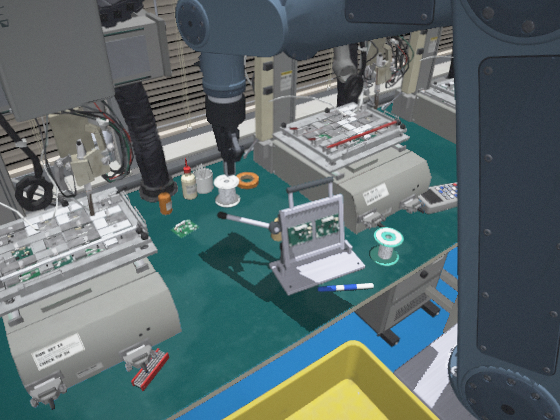

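View pics/side1.png

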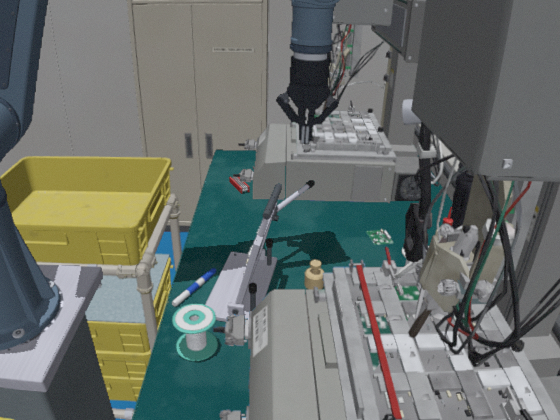

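View pics/wrist1.png

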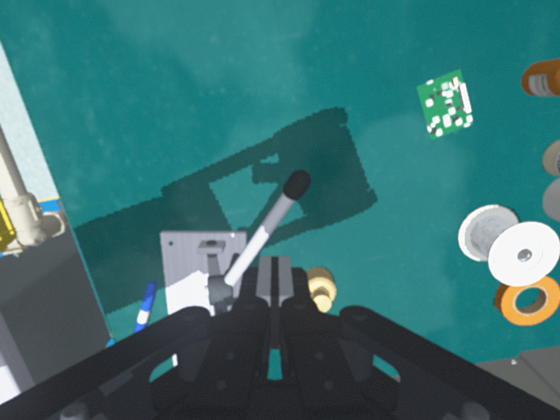

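```bash
python3 - <<'E'
from bench import ctrl
import cv2,numpy as np,pickle
from h import *
c=ctrl.camera('wrist');pickle.dump(c,open('w1.pkl','wb'))
P=np.array([[.582,.258,.145],[.5994,.2753,.1485],[.583,.258,.2605],[.5157,.189,.1286]])
print(cv2.projectPoints(P,cv2.Rodrigues(np.array(c['R']))[0],np.array(c['t'],float),c['mtx'],c['dist'])[0][:,0].round(1))
E
```

```text
[[278.2 205.1]
 [297.  180.6]
 [281.3 275.1]
 [218.6 285.9]]
```

Call:
drive_tool(
  deltas=[
    {"slide": [0, 0, 0.5], "delta_rot": [0, 0, 0], "hand": 0},
    {"slide": [0, 0, 0.5], "delta_rot": [0, 0, 0], "hand": 0},
    {"slide": [0, 0, 0.5], "delta_rot": [0, 0, 0], "hand": 0},
    {"slide": [0, 0, 0.4], "delta_rot": [0, 0, 0], "hand": 0},
    {"slide": [0, 0, 0.2], "delta_rot": [0, 0, 0], "hand": 0},
  ],
)

```text
time_s: 4.1
eef_pos: [0.5818, 0.2559, 0.1567]
eef_rot: [0.0, 0.769, 0.639, 0.0]
wrist_force: [0.1, 0.1, 0.1]
opening: 0.001
```

Call:
drive_tool(
  deltas=[
    {"slide": [0, -0.02, 0.2], "delta_rot": [0, 0, 0], "hand": 0},
    {"slide": [0, -0.02, 0.2], "delta_rot": [0, 0, 0], "hand": 0},
    {"slide": [0, -0.04, 0.2], "delta_rot": [0, 0, 0], "hand": 0},
    {"slide": [0, -0.04, 0.2], "delta_rot": [0, 0, 0], "hand": 0},
    {"slide": [0, -0.04, 0.2], "delta_rot": [0, 0, 0], "hand": 0},
  ],
)

```text
time_s: 4.72
eef_pos: [0.5734, 0.2575, 0.1052]
eef_rot: [0.0, 0.769, 0.639, -0.001]
wrist_force: [-0.2, -0.5, 0.2]
opening: 0.003
```

Call:
drive_tool(
  deltas=[
    {"slide": [0, -0.04, 0.2], "delta_rot": [0, 0, 0], "hand": 0},
    {"slide": [0, 0, 0.2], "delta_rot": [0, 0, 0], "hand": 0},
    {"slide": [0, 0, 0.2], "delta_rot": [0, 0, 0], "hand": 0},
    {"slide": [0, 0, 0], "delta_rot": [0, 0, 0], "hand": 0},
    {"slide": [0, 0, 0], "delta_rot": [0, 0, 0], "hand": 0},
  ],
)

```text
time_s: 5.35
eef_pos: [0.5721, 0.2583, 0.0765]
eef_rot: [0.0, 0.769, 0.639, 0.0]
wrist_force: [0.2, 0.1, -1.1]
opening: -0.001
```

```bash
python3 - <<'E'
from bench import ctrl
import cv2
for n in('scene','side','wrist'):
    c=ctrl.camera(n);cv2.imwrite(f'pics/{n}2.png',c['frame'][:,:,::-1])
a=cv2.imread('pics/scene2.png')[100:310,190:400];b=cv2.imread('pics/side2.png')[150:360,170:380]
cv2.imwrite('pics/z2.png',cv2.resize(cv2.hconcat([a,b]),None,fx=1.9,fy=1.9,interpolation=cv2.INTER_CUBIC))
E
```

```text
(no output)
```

View pics/z2.png

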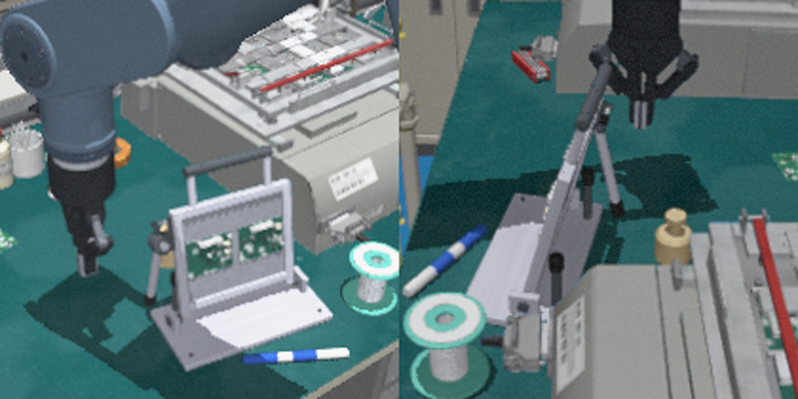

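Call:
drive_tool(
  deltas=[
    {"slide": [0, 0, -0.7], "delta_rot": [0, 0, 0], "hand": 0},
    {"slide": [0, 0, -0.9], "delta_rot": [0, 0, 0], "hand": 0},
    {"slide": [0, 0, -0.9], "delta_rot": [0, 0, 0], "hand": 0.5},
    {"slide": [0, 0, -0.9], "delta_rot": [0, 0, 0], "hand": 1},
    {"slide": [0, 0, -0.9], "delta_rot": [0, 0, 0], "hand": 1},
  ],
)

```text
time_s: 6.12
eef_pos: [0.5718, 0.2583, 0.2933]
eef_rot: [0.0, 0.769, 0.639, 0.0]
wrist_force: [1.1, -0.1, -0.4]
opening: 0.637
```

Call:
drive_tool(
  deltas=[
    {"slide": [-0.7, -0.09, -0.2], "delta_rot": [0, 0, 0], "hand": 1},
    {"slide": [-0.7, -0.09, 0], "delta_rot": [0, 0, 0], "hand": 1},
    {"slide": [-0.7, -0.09, 0], "delta_rot": [0, 0, 0], "hand": 1},
    {"slide": [-0.7, -0.09, 0], "delta_rot": [0, 0, 0], "hand": 1},
    {"slide": [-0.7, -0.09, 0], "delta_rot": [0, 0, 0], "hand": 1},
  ],
)

```text
time_s: 6.75
eef_pos: [0.5174, 0.0893, 0.3019]
eef_rot: [0.0, 0.769, 0.639, 0.0]
wrist_force: [-0.2, 0.5, 0.0]
opening: 0.997
```

```bash
python3 - <<'E'
from bench import ctrl
from h import *
print(ctrl.get_obs()['eef_pos'])
c=ctrl.camera('wrist')
cv2.imwrite('pics/wrist3.png',c['frame'][:,:,::-1])
P=np.array([[.528,.1426,.2055],[.5079,.0376,.2048]])
print(cv2.projectPoints(P,cv2.Rodrigues(np.array(c['R']))[0],np.array(c['t'],float),c['mtx'],c['dist'])[0][:,0].round(1))
pickle.dump(c,open('w3.pkl','wb'))
E
```

```text
[0.51743477 0.08930675 0.30186835]
[[275.7 137.2]
 [274.5 276.5]]
```

View pics/wrist3.png

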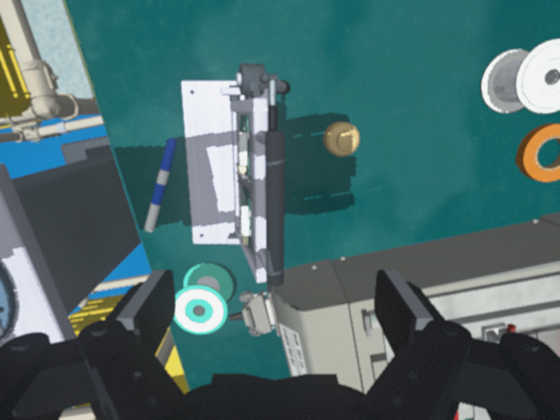

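Call:
drive_tool(
  deltas=[
    {"slide": [0, 0, 0.6], "delta_rot": [0, 0, 0], "hand": 1},
    {"slide": [0, 0, 0.6], "delta_rot": [0, 0, 0], "hand": 1},
    {"slide": [0, 0, 0.6], "delta_rot": [0, 0, 0], "hand": 1},
    {"slide": [0, 0, 0.4], "delta_rot": [0, 0, 0], "hand": 1},
    {"slide": [0, 0, 0.1], "delta_rot": [0, 0, 0], "hand": 1},
  ],
)

```text
time_s: 7.42
eef_pos: [0.517, 0.0905, 0.1852]
eef_rot: [-0.001, 0.769, 0.639, -0.001]
wrist_force: [-0.5, 0.3, -0.4]
opening: 1.0
```

```bash
python3 - <<'E'
from bench import ctrl
import cv2
for n in('scene','side'):
    c=ctrl.camera(n);cv2.imwrite(f'pics/{n}4.png',c['frame'][:,:,::-1])
a=cv2.imread('pics/scene4.png')[100:310,230:400];b=cv2.imread('pics/side4.png')[110:320,190:360]
cv2.imwrite('pics/z4.png',cv2.resize(cv2.hconcat([a,b]),None,fx=2.3,fy=2.3,interpolation=cv2.INTER_CUBIC))
E
```

```text
(no output)
```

View pics/z4.png

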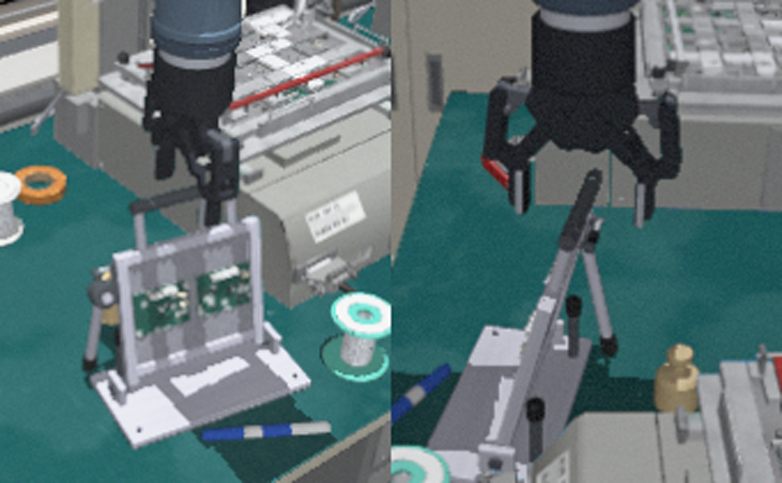

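Call:
drive_tool(
  deltas=[
    {"slide": [0, 0, 0], "delta_rot": [0, 0, 0], "hand": 0},
    {"slide": [0, 0, 0], "delta_rot": [0, 0, 0], "hand": 0},
    {"slide": [0, 0, 0], "delta_rot": [0, 0, 0], "hand": 0},
    {"slide": [0, 0, 0], "delta_rot": [0, 0, 0], "hand": 0},
    {"slide": [0, 0, 0], "delta_rot": [0, 0, 0], "hand": 0},
  ],
)

```text
time_s: 8.15
eef_pos: [0.518, 0.0903, 0.1867]
eef_rot: [0.0, 0.769, 0.639, 0.0]
wrist_force: [-1.1, -1.0, 3.1]
opening: 0.138
```

Call:
drive_tool(
  deltas=[
    {"slide": [0, 0, 0], "delta_rot": [0, 0, 0], "hand": 0},
    {"slide": [0, 0, 0], "delta_rot": [0, 0, 0], "hand": 0},
    {"slide": [0, 0, 0], "delta_rot": [0, 0, 0], "hand": 0},
    {"slide": [0, 0, 0], "delta_rot": [0, 0, 0], "hand": 0},
    {"slide": [0, 0, 0], "delta_rot": [0, 0, 0], "hand": 0},
  ],
)

```text
time_s: 8.78
eef_pos: [0.5181, 0.0903, 0.1866]
eef_rot: [0.0, 0.769, 0.639, 0.0]
wrist_force: [-0.2, 0.2, 5.6]
opening: 0.142
```

Call:
drive_tool(
  deltas=[
    {"slide": [0, -0.185, -0.043], "delta_rot": [0, 0, 0], "hand": 0},
    {"slide": [0, -0.187, -0.033], "delta_rot": [0, 0, 0], "hand": 0},
    {"slide": [0, -0.188, -0.024], "delta_rot": [0, 0, 0], "hand": 0},
    {"slide": [0, -0.19, -0.014], "delta_rot": [0, 0, 0], "hand": 0},
    {"slide": [0, -0.19, -0.005], "delta_rot": [0, 0, 0], "hand": 0},
  ],
)

```text
time_s: 9.4
eef_pos: [0.4728, 0.0987, 0.1939]
eef_rot: [0.002, 0.769, 0.639, 0.002]
wrist_force: [4.6, -1.2, 6.4]
opening: 0.144
```

Call:
drive_tool(
  deltas=[
    {"slide": [0, 0, 0], "delta_rot": [0, 0, 0], "hand": 0},
    {"slide": [0, 0, 0], "delta_rot": [0, 0, 0], "hand": 0},
    {"slide": [0, 0, 0], "delta_rot": [0, 0, 0], "hand": 0},
    {"slide": [0, 0, 0], "delta_rot": [0, 0, 0], "hand": 0},
    {"slide": [0, 0, 0], "delta_rot": [0, 0, 0], "hand": 0},
  ],
)

```text
time_s: 10.02
eef_pos: [0.473, 0.0986, 0.1939]
eef_rot: [0.002, 0.769, 0.639, 0.002]
wrist_force: [3.8, -2.0, 8.0]
opening: 0.143
```

```bash
python3 - <<'E'
from bench import ctrl
import cv2,pickle
d={}
for n in('scene','side'):
    c=ctrl.camera(n);d[n]=c;cv2.imwrite(f'pics/{n}5.png',c['frame'][:,:,::-1])
pickle.dump(d,open('d5.pkl','wb'))
o=ctrl.get_obs();print(o['eef_pos'],o['wrist_force'],o['opening'])
a=cv2.imread('pics/scene5.png')[150:310,230:370];b=cv2.imread('pics/side5.png')[170:330,190:330]
cv2.imwrite('pics/z5.png',cv2.resize(cv2.hconcat([a,b]),None,fx=2.8,fy=2.8,interpolation=cv2.INTER_CUBIC))
E
```

```text
[0.47298402 0.09864928 0.19390883] [ 4.11999155 -1.20065346  7.48605691] 0.13836205648135075
```

View pics/z5.png

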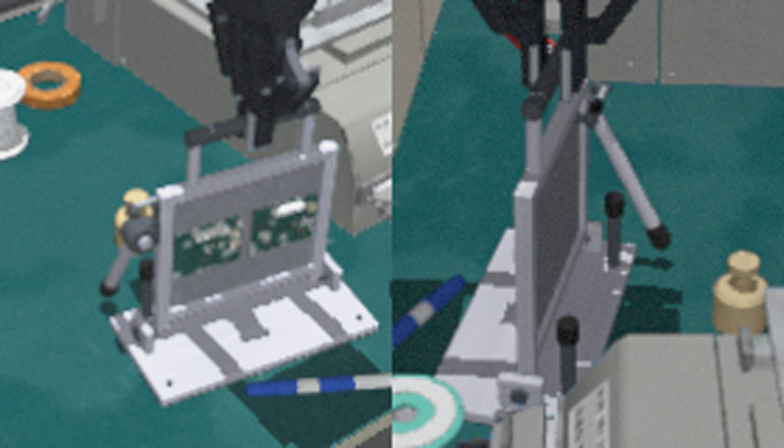

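```bash
python3 - <<'E'
from h import *
d=pickle.load(open('d5.pkl','rb'));S=d['scene'];D=d['side']
s=lambda x,y:(230+(x-.9)/2.8,150+(y-.9)/2.8)
e=lambda x,y:(190+(x-392-.9)/2.8,170+(y-.9)/2.8)
b,r=tri(S,s(313,107),D,e(534,105));print('bar-y',b,r)
p=plane(D,e(517,393),.022);print('pivot bolt -y',p)
pv=plane(S,s(141,333),.022);print('ear +y scene',pv)
ax=np.array([.983,-.181])
h=np.array([.473,.0986])
print('tilt bar', (b[:2]-p[:2])@ax/.19,'tool-pivotbolt',(h-p[:2])@ax/.19,'ear',(h-pv[:2])@ax/.19)
E
```

```text
bar-y [0.46339209 0.04727269 0.21163368] 0.0032086151779928034
pivot bolt -y [0.45320821 0.00473831 0.022     ]
ear +y scene [0.48765074 0.19136958 0.022     ]
tilt bar 0.012168588405895134 tool-pivotbolt 0.012980847765267749 ear 0.012576921565525173
```

```bash
python3 - <<'E'
from bench import ctrl
print(ctrl.hand_in());o=ctrl.get_obs();print(o['time_s'],o['eef_pos'],o['wrist_force'],o['opening'])
E
```

```text
the job is handed in; nothing more can be done
None
the job is handed in; nothing more can be done
```

I pushed the kickstand down with the closed fingers until it snapped over. I then gripped the handle from above, swung the frame upright, and handed the job in at about 10 s while still holding it.

- **Kickstand:** both the scene and side pictures show the leg folded down. I judged this by eye and did not measure its angle.
- **Frame:** two estimates using the tool position and one using the bar's end put the tilt at about 0.012 to 0.013 rad, against the 0.06 rad limit. The tool pose stayed the same to within 0.2 mm over the last 0.6 s.
- **Grip:** the gripper stopped on the bar at an opening of 0.14, which fits the 14 mm bar. It was commanded to half of full grip force, about 60 N. The actual finger force on the handle is not reported.
- **Bystanders:** the marker, reel and brass weight look unmoved in the pictures, though I did not re-measure them.
- **Failed or conflicting checks:** none of the checks contradicted each other. The wrist force readings I saw stayed below 10 N. One early triangulation of a frame corner missed by 71 mm because I had matched the wrong points, and I did not use it. The hand-in gave no verdict.

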